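# Seat the keyed handwheel

### The arm

A 6-joint arm with a two-finger parallel gripper is mounted at the origin on a cart in front of the work surface, level with it; the furniture and walls round the work are solid. World frame = base frame: x ahead of the robot, y to its left, z up, the work surface at z = 0. Lengths are in mm, angles in rad, forces in N, time in s.
With the tool pointing down it reaches from about 350 to 875 mm from the base axis. Payload 4.2 kg.
Tool frame: the origin (TCP) lies midway between the tips of the shut fingers; the grasp point (between the pads) lies 19 mm behind it; z points along the fingers, y is the line along which they close (so a half turn about z gives the same grasp; the last joint's range is limited). The gripper opens to 85 mm and grips with 20 to 120 N. Pads are 22 mm wide; open, the fingers measure 114 mm over their backs; the gripper's body (76 mm by 85 mm) begins 54 mm behind the grasp point. The pads swing forward as they close: fully open they stand 13 mm farther back than shut.
Start: joints at [1.6, 0.385, 0.008, 0, -1.194, -0.259], TCP at [142.333, 608.556, 231.312] pointing down, gripper open.
Joint ranges: [-3.14, 3.14], [-1.21, 2.06], [-1.07, 1.41], [-3.16, 2.05], [-2.99, -0.16], [-3.1, 3.1]. Speed limits (rad/s): [2.79, 2.79, 3.14, 3.14, 3.14, 3.14].

### API

Orientations are given as a unit quaternion [x, y, z, w].
In Python, from bench import read_state, get_image, job_done gives the robot as it stands.
- The arm moves only by the tool servo_tool, never from a script. Its arguments are lists of equal length, an entry for each row: "rotation": the turn, a rotation vector about the world's x, y, z scaled (see below), a list of three; "slide": the shift along the world's x, y, z scaled (see below), a list of three; "grip": the opening, from -1 (shut) to 1 (fully open). In form: {"rotation": [[rx, ry, rz], ...], "slide": [[tx, ty, tz], ...], "grip": [grip, ...]}. A call has 1 to 8 rows; each row is the pose to reach, as a shift and turn from the pose commanded when the call began, turning the shorter way round; what a row does not reach only later rows make up. The controller multiplies each number of a shift by 0.2 m and each number of a turn by 360 degrees. A row lasts 1/8 s, in which the tool goes at most 62.5 mm and 10.7 degrees, less where a joint would pass 70% of its speed; a pose out of reach is approached as far as the arm can. A call with a number of a shift or a turn outside -1 to 1 is refused whole. A call with a gripper value outside its range is refused whole. The fingers move at their own pace and stop on an object; the grip force is fixed at half the most. Time passes only in rows, so rows that repeat a pose let the fingers close. It gives the time, the measured TCP pose, the force, the opening and the grip force at its end, in the units of the state.
- read_state(): the state, without advancing time (a new reading comes with each control period).
- get_image(name): name is "scene" or "top" or "wrist"; returns a dict with "image" (420x560x3 uint8, red, green, blue), "depth" (420x560 float32, mm along the optical axis (not along the pixel's ray), 0 where there is no reading), "camera_matrix" (3x3 intrinsics, pixels), "rvec" (rotation vector, rad) and "tvec" (3), from world to camera coordinates, as OpenCV has them; the wrist camera has in their place "hand_eye" (4x4, takes a point from camera to tool coordinates, whose origin is the TCP and whose axes are the flange's). Camera axes: x right, y down, z forward; pixel columns grow to the right and rows downward; lengths in mm; the calibration is good to about 2 mm. A picture is of the moment at which its call begins: read the wrist's pose just before it.
- job_done(): hands the job in; it is judged then, once.
The state is a dict: "clock": time; "joints": joint angles; "joint_vel": joint speeds; "joint_efforts": joint torques, N m; "position": TCP position; "ee_rot": TCP orientation; "contact_force": force on the tool from outside, world axes, zero at the start; "wrist_torque": the same for the moment, N m; "gripper_width": finger opening in mm; "grasp_force": force on a finger pad.
Only numpy, scipy, OpenCV 4.12 (cv2) and the standard library are available. Lean on these libraries where they do the work, as an engineer would, in place of code of your own. Each camera call takes 0.05 s, during which the arm holds its last target. There are 200 camera calls.

### The job

The gearbox's handwheel sits raised on its shaft because the notch in its rim is not over the drive key. Push the wheel's crank knob round with a fingertip until the notch lies over the key, then press down on the hub until the wheel is fully home on the key, and draw back. Do not pull the wheel up its shaft, and leave the tools and other things lying round it where they are.

Things in the scene. Friction and masses are not known exactly. Their poses are not given: they have to be found in the camera images.
- gearbox: Grey cast box bolted to the bench, foot 176 x 156 mm, deck 30 mm above the bench, hex-socket bolts at its corners. It is fixed, but its place and yaw vary. Origin: centre of its underside, on the vertical shaft's axis; z up; the drive key lies on its own -x side.
- key_top (a point): Centre of the outer part of the drive key's top, 44 mm above the bench, 56 mm from the shaft's axis. The key is a plain steel bar standing on the deck, 9 mm wide, 28 mm long radially (46 to 74 mm from the axis), 14 mm high; its outer end sticks out beyond the wheel's rim and is seen from above.
- handwheel (a joint): Turn of the handwheel about the vertical shaft, rad, counter-clockwise from above positive. At 0 and at 6.283 (one full turn on) the notch is exactly over the key; 1.0 to 5.28 at the start. Range -1.5 to 7.8. It turns stiffly (about 0.05 N m, i.e. 1 to 2 N at the knob) and stays where it is left. The key enters when the notch is within about 0.05 rad; when it is not, the key stops the wheel 3 mm down.
- sleeve (a joint): How far the wheel has been pressed down its shaft, m: 0 raised (start), 0.012 fully home, negative if pulled up. A stiff sliding fit with no spring: moving it down takes about 5 N, and it stays where it is left.
- hub_top (a point): Centre of the flat top of the wheel's hub (34 mm across), on the shaft's axis; 71 mm above the bench when raised, 59 mm when home. The aluminium wheel is 120 mm across with a scalloped rim 12 mm thick; this point is 24 mm above the wheel's underside, 12 mm above the rim's top and 14 mm above the web's top.
- crank_knob (a point): Middle of the upright black crank knob on the wheel: 18 mm thick (on a 22 mm washer 4 mm high), 46 mm from the axis, opposite the notch. It stands from the web's top (19 mm below this point) to 15 mm above this point.
- notch (a point): Middle of the notch in the wheel's rim, at the height of the rim's top, 56 mm from the axis. The notch is open outward and through the rim's thickness, 15 mm wide, reaching in to 45 mm from the axis.
- electrical_tape: Roll of black tape, 60 mm across, 18 mm high, lying flat beside the gearbox. Loose; leave it where it lies.
- spanner_10: Small steel spanner, 167 x 31 x 6 mm, beside the gearbox. Loose; leave it where it lies.
- tape_measure: Yellow tape measure, 36 x 98 mm, 64 mm high, behind the gearbox. Loose; leave it where it lies.
- pliers_red: Pliers with red handles, 62 x 195 x 18 mm, in front of the gearbox. Loose; leave it where it lies.
- offcut_0: Wooden offcut, 38 x 120 x 38 mm, beside the gearbox. Loose; leave it where it lies.
There are look-alikes about, which are no part of the job. There is more than one size of the gearbox; the one meant has the size given above.

How it is judged:
By the outcome, as a careful person would: the job done as asked, in the order asked, and still so for the second after the job is handed in, with the robot touching nothing.
It also fails if it takes over 42 s, if anything falls off the work surface, if the arm or the gripper's body presses on something with over 40 N, if the wrist force passes 120 N, or if a joint passes its speed limit or range.

## Working session

There is one attempt and no reset: what is moved stays moved. The work goes in short steps, Python scripts to look and compute and a tool call to move; the robot and the scene stay as the last step left them, time stands still between calls to the robot, and variables do not carry over. Pictures are saved under pics/ and viewed, at most 12 in all, crops included, and the job is handed in when it is done.

Besides the shell and the picture viewer there is one more tool, called after "Call:" as a command line: name --argument value ..., lists and objects as JSON in quotes. servo_tool: Moves the arm, as the interface text tells. Shifts and turns lie within -1 to 1; 1 stands for 0.2 m of shift or 360 degrees of turn. Its arguments: {"type":"object","properties":{"rotation":{"type":"array","items":{"type":"array","items":{"type":"number","minimum":-1,"maximum":1}}},"slide":{"type":"array","items":{"type":"array","items":{"type":"number","minimum":-1,"maximum":1}}},"grip":{"type":"array","items":{"type":"number"}}},"required":["rotation","slide","grip"]}

```bash
mkdir -p pics
cat > h.py <<'E'
import numpy as np, cv2
from bench import read_state, get_image, job_done
def grab(n):
    s=read_state(); d=get_image(n); d['state']=s
    return d
def save(d,fn,crop=None,k=1):
    im=d['image'][:,:,::-1]
    if crop: x0,y0,x1,y1=crop; im=im[y0:y1,x0:x1]
    cv2.imwrite('pics/'+fn,cv2.resize(im,None,fx=k,fy=k,interpolation=cv2.INTER_CUBIC))
def ray(d,uv):
    K=np.array(d['camera_matrix']);R=cv2.Rodrigues(np.array(d['rvec'],float))[0];t=np.array(d['tvec'],float).ravel()
    uv=np.atleast_2d(uv).astype(float)
    r=(np.linalg.inv(K)@np.c_[uv,np.ones(len(uv))].T).T@R
    return -R.T@t, r
def onplane(d,uv,z):
    o,r=ray(d,uv); return o+r*((z-o[2])/r[:,2])[:,None]
def world(d):
    h,w=d['depth'].shape; v,u=np.mgrid[:h,:w]
    o,r=ray(d,np.c_[u.ravel(),v.ravel()]); return (o+r*d['depth'].reshape(-1,1)).reshape(h,w,3)
E
python3 - <<'E'
from h import *
a=grab('top');b=grab('scene')
save(a,'top.png');save(b,'scene.png')
np.savez('top.npz',**{k:a[k] for k in('image','depth','camera_matrix','rvec','tvec')})
print(read_state()); print(onplane(a,[[0,0],[559,0],[0,419],[559,419]],0))
E
```

```text
{'clock': 0.1, 'joints': array([ 1.59957797e+00,  3.85509102e-01,  6.78264882e-03, -4.54676499e-04,
       -1.19399096e+00, -2.58599414e-01]), 'joint_vel': array([-8.74381204e-04, -2.38406473e-03,  3.34465075e-03,  2.90597818e-03,
        1.65233789e-04, -7.73173609e-05]), 'joint_efforts': array([-1.60452928e-04, -3.93318415e+01,  1.88930869e+01,  4.19785157e+00,
       -2.54712308e-03,  4.71419511e-06]), 'position': array([142.2340252 , 608.07579199, 230.31816115]), 'ee_rot': array([ 9.93395137e-01, -1.14739418e-01, -7.15847658e-05,  9.80902074e-04]), 'contact_force': array([-1.31791113,  0.09368312,  0.32898547]), 'wrist_torque': array([-0.0396117 ,  0.0126403 , -0.01103315]), 'grasp_force': 0.0, 'gripper_width': 85.45609669076869}
[[1201.32420611  765.31091279    0.        ]
 [1176.96765098 -774.58393343    0.        ]
 [  88.14995618  751.16666025    0.        ]
 [  41.81385329 -698.58069759    0.        ]]
```

View pics/top.png

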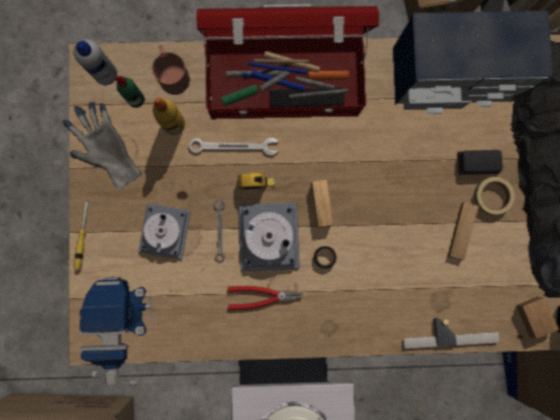

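View pics/scene.png

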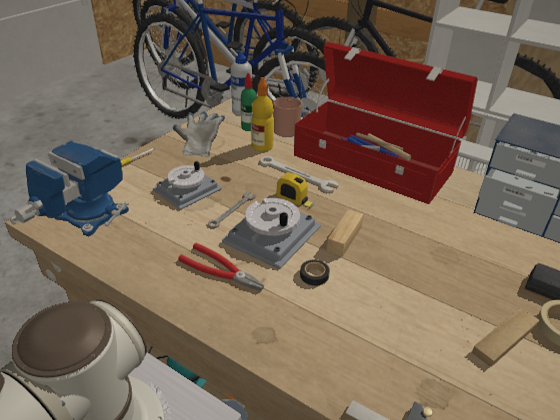

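The candidates are the gearbox at top-view pixel (269,237), about 60 px wide, and a smaller one at (163,232), about 45 px wide. At about 2.7 mm/px the first is about 165 mm, so it fits 176 x 156. It also has the spanner, tape roll, offcut, tape measure and pliers around it. I'll confirm this with measurements and a crop.

Run:
```python
from h import *
a=grab('top'); save(a,'crop.png',(225,190,315,285),6)
P=world(a)
for n,(x0,y0,x1,y1) in dict(big=(228,192,310,280),small=(132,197,198,266)).items():
    Q=P[y0:y1,x0:x1]; m=((Q[...,2]>22)&(Q[...,2]<37)).astype(np.uint8)
    c=max(cv2.findContours(m,0,2)[0],key=cv2.contourArea)[:,0]+[x0,y0]
    W=onplane(a,c,30)[:,:2].astype(np.float32)
    r=cv2.minAreaRect(W); print(n,r)
    if n=='big':
        z=Q[...,2]; H=(z>50)
        print('zmax',z.max(), np.percentile(z,[50,90,99]))
        K=Q[z>73]; print('knob pts',len(K),K.mean(0) if len(K) else '')
        print(np.round(z[::4,::4]).astype(int))
```

```text
big ((539.703857421875, 51.74968719482422), (155.30604553222656, 135.19093322753906), 1.065566062927246)
zmax 1364.556477695087 [ 8.51155782 59.0000842  79.41936357]
knob pts 102 [516.54167836  39.05348826 497.44979586]
[[  -3    1   -4   -6    2    5    1   -3   -2   -4   -4   -5   -2   -5
    -3    0   -3   -3   -1   -1   -3]
 [  -4    3    1    4    0    3    1   -3    4   -1   -1    8   -3   -4
     1    2    0   -3   -5   -3    3]
 [   4    1    0    0    4    2    4   -2    1   -1    0    0    1   -1
    -2    0   -1    1    3    2   -2]
 [  -2    4   -3    4    3    8   10    9   12   11   15   13    9   10
     8   13    9    4    3    5    2]
 [  -3   -2    0    7   30   28   31   29   24   31   31   26   31   28
    30   35   28   11    4    0   -3]
 [  -1   -2    1    9   28   30   34   27   28   28   59   33   33   28
    24   31   27    9    0   -1   -1]
 [   3    2   -1   11   29   35   27   62   63 1365   57   56   59   59
    30   26   26   10    1   -3   -1]
 [   3   -5    0    9   31   30   62   55   61   58   53   55   55   64
    59   31   27   10   -2   -1   -2]

[... 947 characters left out ...]
  31
    33   29   30   13    2    0   -6]
 [  -3   -2   -3    8 1365   33   31   30   26   26   42   30   34   30
    28   33   32    8   -5  -10    0]
 [  -6    2    4    4   32   34   32   26   28   29   45   31   29   28
    35   29   28   14    1    3    2]
 [  -4   -5    1   13   11    9   12   12   10    8   13    9    7    4
     8    6    4   11    3   -2    0]
 [   1    0    3    0    2   -1    3    2   -2   -5    0   -4   -2   -3
     1   -2    1   -3   -1    1    2]
 [   2   -3    0    0    6    0    1   -2   -4    2    3    1    2    1
    -2    3    2   -1    1    1   -6]]
small ((528.0342407226562, 348.3028869628906), (67.37411499023438, 42.173362731933594), 78.22956085205078)
```

View pics/crop.png

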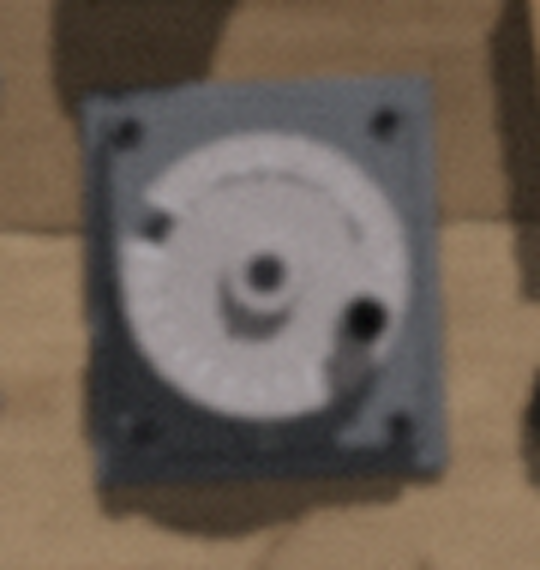

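The large gearbox is the one meant. In the top view its hub is at (269,235), the notch at (250,227) and the knob at (286,243), and there is a 42-45 mm high strip (the key) at about (268,262), on the world -x side. The notch must turn about +113° counter-clockwise. I'll move over it for a wrist view.

Call:
servo_tool --rotation '[[0,0,0],[0,0,0],[0,0,0],[0,0,0],[0,0,0]]' --slide '[[0.9,-1,0.5],[0.9,-1,0.5],[0.9,-1,0.5],[0.9,-1,0.5],[0.9,-1,0.5]]' --grip '[-1,-1,-1,-1,-1]'

```text
clock: 0.78
position: [323.7, 406.6, 332.7]
ee_rot: [0.993, -0.115, 0.0, -0.001]
contact_force: [0.6, 0.5, 0.1]
gripper_width: -0.2
grasp_force: 0.0
```

Call:
servo_tool --rotation '[[0,0,0],[0,0,0],[0,0,0],[0,0,0],[0,0,0]]' --slide '[[0.7,-1,0],[0.7,-1,0],[0.7,-1,0],[0.7,-1,0],[0.7,-1,0]]' --grip '[-1,-1,-1,-1,-1]'

```text
clock: 1.4
position: [463.6, 205.5, 330.9]
ee_rot: [0.993, -0.118, -0.0, 0.0]
contact_force: [-0.6, 0.2, -0.4]
gripper_width: -0.1
grasp_force: 0.0
```

Call:
servo_tool --rotation '[[0,0,0],[0,0,0],[0,0,0],[0,0,0],[0,0,0]]' --slide '[[0,-0.8,0],[0,-0.8,0],[0,-0.8,0],[0,-0.8,0],[0,-0.8,0]]' --grip '[-1,-1,-1,-1,-1]'

```text
clock: 2.02
position: [462.2, 49.3, 331.2]
ee_rot: [0.993, -0.114, -0.0, -0.0]
contact_force: [0.9, 0.9, 0.5]
gripper_width: 0.2
grasp_force: 0.0
```

```bash
cat >> h.py <<'E'
from scipy.spatial.transform import Rotation as Ro
def wrist():
    s=read_state(); d=get_image('wrist'); T=np.eye(4);T[:3,:3]=Ro.from_quat(s['ee_rot']).as_matrix();T[:3,3]=s['position']
    M=np.linalg.inv(T@np.array(d['hand_eye'])); d['rvec']=cv2.Rodrigues(M[:3,:3])[0]; d['tvec']=M[:3,3]; d['state']=s
    return d
def px(d,p):
    return cv2.projectPoints(np.atleast_2d(p).astype(float),np.array(d['rvec'],float),np.array(d['tvec'],float),np.array(d['camera_matrix']),None)[0][:,0]
E
python3 - <<'E'
from h import *
d=wrist(); save(d,'w1.png'); s=d['state']; print(s['clock'],s['position'],s['ee_rot'],s['joints']); print(d['hand_eye'])
print(onplane(d,[[0,0],[559,0],[0,419],[559,419],[280,210]],59)); print(px(d,[540,52,71]))
E
```

```text
2.025 [462.23987531  49.25396361 331.20210545] [ 9.93442081e-01 -1.14336362e-01 -5.96120913e-05 -1.55285336e-04] [ 4.56852347e-01  4.57121309e-02 -1.83788347e-01 -3.34485156e-04
 -1.34122817e+00  8.84846170e-01]
[[ 1.47814009e-03 -9.55204252e-01 -2.95943664e-01  7.50629098e+01]
 [ 9.99998094e-01  1.78952930e-03 -7.81326837e-04 -8.86345824e-01]
 [ 1.27592657e-03 -2.95941944e-01  9.55205076e-01 -1.42630777e+02]
 [ 0.00000000e+00  0.00000000e+00  0.00000000e+00  1.00000000e+00]]
[[ 686.32803376  286.60042705   59.        ]
 [ 560.32718418 -256.33883883   59.        ]
 [ 195.674915    522.78262275   59.        ]
 [  17.69050408 -251.21349004   59.        ]
 [ 409.44500971   64.04683339   59.        ]]
[[262.76877142  93.97788508]]
```

View pics/w1.png

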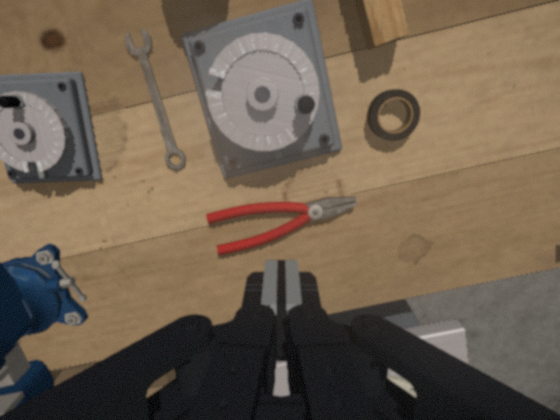

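This view shows the large gearbox with its hub at (262,95), knob at (306,104) and notch at (215,82). The fingers fill the bottom centre. I'll go closer for a precise measurement.

Call:
servo_tool --rotation '[[0,0,0.03],[0,0,0.03],[0,0,0.03],[0,0,0.03]]' --slide '[[0.1,0.0,-0.6],[0.1,0.0,-0.6],[0.1,0.0,-0.6],[0.1,0.0,-0.6]]' --grip '[-1,-1,-1,-1]'

```text
clock: 2.58
position: [483.7, 49.5, 213.4]
ee_rot: [1.0, -0.02, 0.002, -0.0]
contact_force: [0.3, 0.5, 1.8]
gripper_width: 0.2
grasp_force: 0.0
```

Run:
```python
from h import *
import pickle
d=wrist(); pickle.dump(d,open('w2.pkl','wb')); s=d['state']; print(s['clock'],s['position'],s['joints'])
u,v=px(d,[540,52,60])[0]; print(u,v); x0=int(max(0,u-140));y0=int(max(0,v-140)); print(x0,y0)
save(d,'w2.png',(x0,y0,x0+280,y0+290),2)
```

```text
2.575 [483.69826031  49.54730409 213.40563409] [ 0.43774298  0.16134673 -0.35229868  0.00140059 -1.05425153  1.09282609]
276.6714616235042 120.47130790724076
136 0
```

View pics/w2.png

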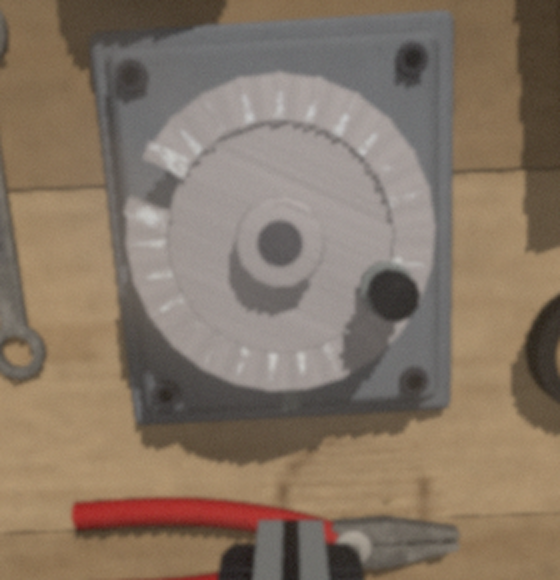

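Run:
```python
from h import *
import pickle
d=pickle.load(open('w2.pkl','rb'))
f=lambda p,z: onplane(d,np.array(p)/2+[136,0],z)[:,:2]
hub=f([[280,243]],71)[0]; knob=f([[393,295]],91)[0]
# hub / rim refine: rim circle from brightness
g=cv2.cvtColor(d['image'],cv2.COLOR_RGB2GRAY)
m=((g>120)&(np.ptp(d['image'].astype(int),axis=2)<30)).astype(np.uint8)
n,l,st,ce=cv2.connectedComponentsWithStats(m); i=l[110,255]; print('wheel comp',st[i])
c=max(cv2.findContours((l==i).astype(np.uint8),0,1)[0],key=cv2.contourArea)[:,0]
h=cv2.convexHull(c)[:,0]; R=onplane(d,h,59)[:,:2]
from scipy.optimize import least_squares
q=least_squares(lambda q:np.hypot(*(R-q[:2]).T)-q[2],[540,52,60],loss='soft_l1').x
print('hub',hub,'rimcircle',q,'knob',knob)
b=f([[131,77],[411,58],[414,380],[165,392]],30); print('bolts',b,b.mean(0))
for a,e in((3,0),(2,1)): print(np.degrees(np.arctan2(*(b[e]-b[a])[::-1])),np.linalg.norm(b[e]-b[a]))
for a,e in((1,0),(2,3)): print(np.degrees(np.arctan2(*(b[e]-b[a])[::-1]))-90,np.linalg.norm(b[e]-b[a]))
for C in(hub,q[:2]): k=knob-C; print('knob',np.degrees(np.arctan2(k[1],k[0])),np.linalg.norm(k))
nt=f([[160,187]],59)[0]-q[:2]; print('notch',np.degrees(np.arctan2(nt[1],nt[0])),np.linalg.norm(nt))
# key crop enhanced
cl=cv2.createCLAHE(4,(4,4)).apply(g[160:220,190:370]); 
big=cv2.resize(g[185:215,200:350],None,fx=5,fy=5,interpolation=cv2.INTER_CUBIC)
cv2.imwrite('pics/key.png',cv2.normalize(np.minimum(big,130),None,0,255,cv2.NORM_MINMAX))
for yaw in(-5,0,5):
    a=np.radians(180+yaw); u=np.array([np.cos(a),np.sin(a)]); print(yaw,(px(d,[[*(q[:2]+u*r),44] for r in(62,74)])))
```

```text
wheel comp [  198    35   156   161 16912]
hub [539.95308318  52.36819211] rimcircle [540.68343345  52.73425045  60.75859694] knob [521.68672239  12.59095692]
bolts [[604.84353778 110.40033286]
 [607.50695057  -2.3958119 ]
 [474.52187104  -5.04225852]
 [473.1589658  108.17207971]] [540.0078313   52.78358554]
0.9694174235896529 131.7034229271313
1.1400542875450452 133.0114094941395
1.3526522550596098 112.82758546107605
0.6897089858632341 113.22254143924458
knob -114.6653657038625 43.77086217656374
knob -115.32456750158467 44.41124909409507
notch 64.78626169218077 49.59364756541189
-5 [[272.75393646 191.67760658]
 [272.16986193 204.91896317]]
0 [[278.98243248 191.71362787]
 [279.52372663 204.96144575]]
5 [[285.1920358  191.22283927]
 [286.85611911 204.38859629]]
```

View pics/key.png

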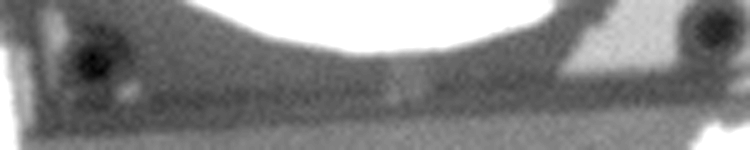

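The key is at full-image (281,201), which matches a yaw of +1.0° from the bolts. So the key lies at 181°, the knob at -115° and the axis at about (540.2,52.5). I need to turn the wheel +116°, pushing with the tool's +x face. First I'll lower the shut fingertip behind the knob.

Call:
servo_tool --rotation '[[0,0,-0.025],[0,0,-0.05],[0,0,-0.063],[0,0,-0.063],[0,0,-0.063]]' --slide '[[0.057,-0.125,-0.1],[0.057,-0.125,-0.3],[0.057,-0.125,-0.55],[0.057,-0.125,-0.676],[0.057,-0.125,-0.676]]' --grip '[-1,-1,-1,-1,-1]'

```text
clock: 3.25
position: [494.3, 23.9, 76.7]
ee_rot: [0.976, -0.217, 0.0, 0.0]
contact_force: [0.0, 1.0, 0.9]
gripper_width: -0.2
grasp_force: 0.0
```

Run:
```python
from h import *
s=read_state(); print(s['position'],s['joints'],s['contact_force'])
c=np.array([540.2,52.5])
w=lambda th:c+50.2*np.array([np.cos(np.radians(th-23.5)),np.sin(np.radians(th-23.5))])
p0=np.array([493.6,23.6]);t0=-115
print('c1');[print(t,np.round((w(t)-p0)/200,3),round((t-t0)/360,3)) for t in range(-115,-44,10)]
p0=w(-45);t0=-45
print('c2');[print(t,np.round((w(t)-p0)/200,3),round((t-t0)/360,3)) for t in (-36,-27,-19,-12,-6,-3,-1,1)]
```

```text
[494.29225495  23.89626643  76.73585434] [ 3.77264328e-01  3.44797388e-01 -5.08673711e-01  3.62383864e-04
 -7.17083501e-01  7.56677686e-01] [0.00660465 0.98116963 0.90994292]
c1
-115 [ 0.045 -0.022] 0.0
-105 [ 0.077 -0.052] 0.028
-95 [ 0.113 -0.076] 0.056
-85 [ 0.153 -0.094] 0.083
-75 [ 0.196 -0.104] 0.111
-65 [ 0.24  -0.106] 0.139
-55 [ 0.283 -0.101] 0.167
-45 [ 0.325 -0.089] 0.194
c2
-36 [0.035 0.017] 0.025
-27 [0.068 0.04 ] 0.05
-19 [0.093 0.064] 0.072
-12 [0.112 0.088] 0.092
-6 [0.126 0.11 ] 0.108
-3 [0.133 0.122] 0.117
-1 [0.136 0.129] 0.122
1 [0.14  0.137] 0.128
```

Call:
servo_tool --rotation '[[0,0,0],[0,0,0.028],[0,0,0.056],[0,0,0.083],[0,0,0.111],[0,0,0.139],[0,0,0.167],[0,0,0.194]]' --slide '[[0.045,-0.022,0],[0.077,-0.052,0],[0.113,-0.076,0],[0.153,-0.094,0],[0.196,-0.104,0],[0.24,-0.106,0],[0.283,-0.101,0],[0.325,-0.089,0]]' --grip '[-1,-1,-1,-1,-1,-1,-1,-1]'

```text
clock: 4.25
position: [560.2, 5.6, 78.5]
ee_rot: [0.924, 0.384, 0.001, 0.0]
contact_force: [-1.9, -0.2, 0.0]
gripper_width: -0.1
grasp_force: 0.6
```

Run:
```python
from h import *
a=grab('top'); save(a,'t2.png',(225,190,315,285),6); s=read_state(); print(s['position'],s['contact_force'],s['joints'])
```

```text
[561.68413237   6.04145302  78.54416267] [0.67985816 0.169244   0.17796384] [ 2.99611665e-01  4.33804071e-01 -3.47543062e-01  9.90660190e-04
 -7.84652418e-01  2.06184109e+00]
```

View pics/t2.png

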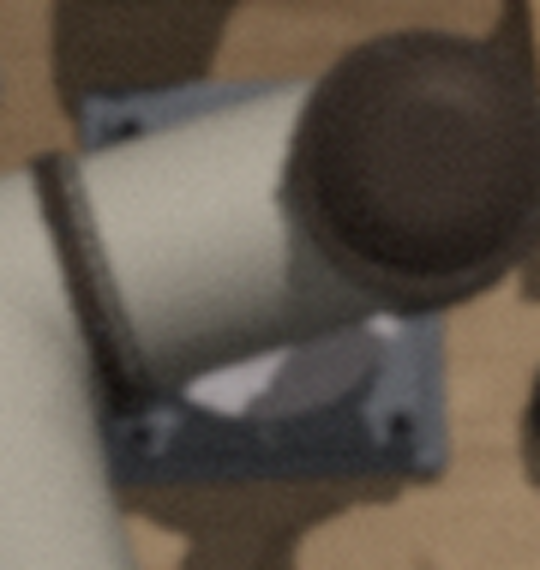

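The arm hides the wheel in the top view, but the measured drag of about 2 N fits a knob being pushed. I'll continue to just short of the target.

Call:
servo_tool --rotation '[[0,0,0.025],[0,0,0.05],[0,0,0.072],[0,0,0.092],[0,0,0.108],[0,0,0.108]]' --slide '[[0.035,0.017,0],[0.068,0.04,0],[0.093,0.064,0],[0.112,0.088,0],[0.126,0.11,0],[0.126,0.11,0]]' --grip '[-1,-1,-1,-1,-1,-1]'

```text
clock: 5.05
position: [585.5, 28.0, 78.0]
ee_rot: [0.746, 0.666, 0.002, 0.001]
contact_force: [-0.4, -0.0, -1.1]
gripper_width: -0.2
grasp_force: 0.0
```

Run:
```python
from h import *
import pickle
d=wrist(); pickle.dump(d,open('w3.pkl','wb'));save(d,'w3.png'); s=d['state']; print(s['position'],s['contact_force'],s['joints'])
th=np.radians([-10,-5,1]); print(px(d,[[540.2+46*np.cos(t),52.5+46*np.sin(t),91] for t in th]))
t=np.radians(181);print(px(d,[[540.2+r*np.cos(t),52.5+r*np.sin(t),z] for r,z in((46,59),(60,59),(74,44))]))
```

```text
[585.46339268  28.02785809  77.9660018 ] [-0.38538884 -0.04881672 -1.13045608] [ 3.24157386e-01  4.69027562e-01 -2.85435842e-01  4.99314893e-04
 -8.12439563e-01  2.70421367e+00]
[[277.03177784 259.31391711]
 [277.20555748 249.6045173 ]
 [276.18578863 237.77233199]]
[[ 80.97531614 236.47095965]
 [ 51.80138297 240.11011495]
 [ 42.36814071 232.39832044]]
```

View pics/w3.png

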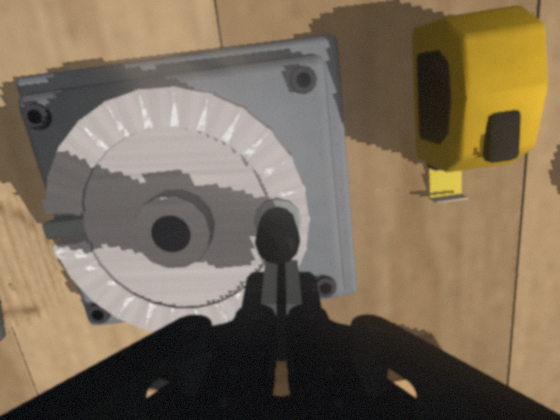

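The knob top is at (277,237), close to the 237.8 predicted for the aligned position, and the notch at about (65,228) appears to lie over the key. I'll measure the notch directly.

Run:
```python
from h import *
import pickle
d=pickle.load(open('w3.pkl','rb'))
im=d['image'][200:260,30:130][:,:,::-1]; im=cv2.convertScaleAbs(im,alpha=1.6)
cv2.imwrite('pics/n3.png',cv2.resize(im,None,fx=7,fy=7,interpolation=cv2.INTER_CUBIC))
# predicted wheel-edge features
t=np.radians(181);c=np.array([540.2,52.5]);u=np.array([np.cos(t),np.sin(t)]);n=np.array([-u[1],u[0]])
for name,z,hw,rs in(('notch',59,7.5,(45,59)),('key',44,4.5,(60,74))):
    print(name,((px(d,[[*(c+r*u+s*hw*n),z] for s in(1,-1) for r in rs])-[30,200])*7).round().tolist())
print('hub px',px(d,[[*c,71]]))
```

```text
notch [[403.0, 357.0], [201.0, 382.0], [339.0, 148.0], [132.0, 174.0]]
key [[293.0, 261.0], [106.0, 284.0], [256.0, 145.0], [67.0, 169.0]]
hub px [[170.68649803 233.65328379]]
```

View pics/n3.png

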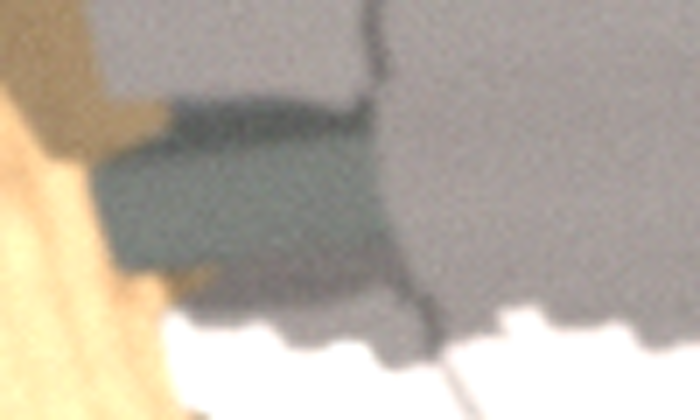

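The key sits where predicted (181°), but the notch is about 9 px up the image from it, so it still needs a few degrees counter-clockwise. I'll work out how much.

```bash
cat >> h.py <<'E'
C=np.array([540.2,52.5])
def pol(d,uv,z):
    p=onplane(d,uv,z)[:,:2]-C; a=np.degrees(np.arctan2(p[:,1],p[:,0]))%360; r=np.hypot(*p.T); return np.c_[a,r,r*np.sin(np.radians(a-181))].round(1)
E
python3 - <<'E'
from h import *
import pickle
d=pickle.load(open('w3.pkl','rb'))
f=lambda p:np.array(p)/7+[30,200]
print('notch',pol(d,f([[180,100],[350,103],[200,313],[395,288]]),59).tolist())
print('key',pol(d,f([[95,172],[370,130],[118,268],[390,235]]),44).tolist())
# knob: dark blob
g=cv2.cvtColor(d['image'],cv2.COLOR_RGB2GRAY); print('knob row profile',g[200:265:3,278].tolist(), 'col',g[228,245:310:3].tolist())
c=C; ph=np.radians(-6-23.5); print(c+50.2*np.array([np.cos(ph),np.sin(ph)]))
w=lambda th:c+50.2*np.array([np.cos(np.radians(th-23.5)),np.sin(np.radians(th-23.5))])
for t in(-4,-3,-2,-1,0): print(t,(w(t)-w(-6))/200,(t+6)/360)
E
```

```text
notch [[168.5, 55.6, -12.0], [167.5, 44.6, -10.4], [183.6, 57.6, 2.7], [184.4, 44.2, 2.6]]
key [[177.8, 72.2, -4.0], [176.0, 51.8, -4.5], [183.7, 72.8, 3.4], [184.8, 52.5, 3.5]]
knob row profile [130, 142, 113, 57, 56, 55, 51, 48, 44, 44, 48, 44, 42, 46, 41, 40, 37, 41, 40, 40, 39, 40] col [102, 103, 102, 102, 65, 42, 42, 44, 42, 45, 46, 48, 46, 49, 51, 45, 44, 73, 156, 177, 179, 153]
[583.89185594  27.78033728]
-4 [0.00418044 0.00769941] 0.005555555555555556
-3 [0.00616925 0.01160266] 0.008333333333333333
-2 [0.00808963 0.01554003] 0.011111111111111112
-1 [0.009941   0.01951031] 0.013888888888888888
0 [0.0117228 0.0235123] 0.016666666666666666
```

The notch is 3.9 mm short of the key, or about 4.4°. I'll push that far, back off slightly and look again.

Call:
servo_tool --rotation '[[0,0,0.006],[0,0,0.012],[0,0,0.012],[0,0,0.012]]' --slide '[[0.004,0.008,0],[0.0085,0.0165,0],[0.0085,0.0165,0],[0.0085,0.0165,0]]' --grip '[-1,-1,-1,-1]'

```text
clock: 5.6
position: [585.6, 31.1, 76.0]
ee_rot: [0.719, 0.695, -0.0, -0.0]
contact_force: [0.5, 0.1, -0.3]
gripper_width: 0.0
grasp_force: 0.3
```

Run:
```python
from h import *
import pickle
d=wrist(); pickle.dump(d,open('w4.pkl','wb')); s=d['state']; print(s['position'],s['contact_force'],s['joints'][5])
u,v=px(d,[[*(C+[-58,-1]),52]])[0].astype(int); x0,y0=max(u-40,0),v-32; print(x0,y0)
im=cv2.convertScaleAbs(d['image'][y0:y0+64,x0:x0+100][:,:,::-1],alpha=1.6)
cv2.imwrite('pics/n4.png',cv2.resize(im,None,fx=7,fy=7,interpolation=cv2.INTER_CUBIC))
```

```text
[585.57509089  31.10495521  76.0024798 ] [ 0.51174181  0.10923714 -0.34597632] 2.777332630978446
23 193
```

View pics/n4.png

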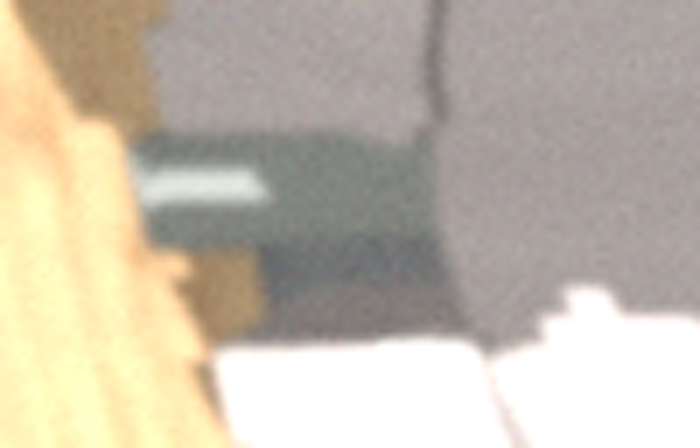

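Run:
```python
from h import *
import pickle
d=pickle.load(open('w4.pkl','rb'))
f=lambda p:np.array(p)/7+[23,193]
print('notch',pol(d,f([[170,132],[415,135],[230,345],[465,342]]),59).tolist())
print('key',pol(d,f([[130,140],[148,246],[265,246]]),44).tolist())
print(px(d,[[*C,71]]))
g=d['image'].mean(2); 
im=d['image'][190:280,130:215][:,:,::-1]; cv2.imwrite('pics/hub4.png',cv2.resize(im,None,fx=6,fy=6))
```

```text
notch [[172.2, 59.9, -9.1], [170.4, 44.2, -8.1], [186.6, 59.0, 5.7], [189.3, 43.6, 6.3]]
key [[177.5, 72.5, -4.4], [183.7, 73.1, 3.5], [184.5, 64.7, 3.9]]
[[173.05196069 233.97946517]]
```

The notch is now about 1 mm (1°) short. I'll give it a last nudge, back off, rise and move over the hub.

Call:
servo_tool --rotation '[[0,0,0.003],[0,0,0.003],[0,0,0.003],[0,0,0.003],[0,0,0.003],[0,0,0.003],[0,0,0.003],[0,0,0.003]]' --slide '[[0.002,0.0045,0],[0.002,0.0045,0],[0,-0.075,0],[0,-0.075,0],[0,-0.075,0.2],[0,-0.075,0.2],[-0.227,0.107,0.2],[-0.227,0.107,0.2]]' --grip '[-1,-1,-1,-1,-1,-1,-1,-1]'

```text
clock: 6.65
position: [537.1, 53.3, 115.5]
ee_rot: [0.712, 0.702, -0.001, -0.001]
contact_force: [-0.0, 0.3, 0.0]
gripper_width: 0.0
grasp_force: 0.0
```

Run:
```python
from h import *
s=read_state(); print(s['clock'],s['position'],s['contact_force'],s['joints'])
```

```text
6.65 [537.11914418  53.28539096 115.52671655] [-0.00875491  0.27170703  0.0185723 ] [ 3.98833852e-01  3.57923898e-01 -3.56341417e-01 -1.40209861e-03
 -8.59219391e-01  2.72944218e+00]
```

Call:
servo_tool --rotation '[[0,0,0],[0,0,0],[0,0,0],[0,0,0],[0,0,0],[0,0,0],[0,0,0]]' --slide '[[0.01,0,-0.12],[0.01,0,-0.2],[0.01,0,-0.22],[0.01,0,-0.23],[0.01,0,-0.24],[0.01,0,-0.25],[0.01,0,-0.25]]' --grip '[-1,-1,-1,-1,-1,-1,-1]'

```text
clock: 7.52
position: [542.5, 52.3, 66.3]
ee_rot: [0.713, 0.701, 0.0, 0.0]
contact_force: [-1.8, -1.1, 2.8]
gripper_width: -0.2
grasp_force: 1.6
```

Call:
servo_tool --rotation '[[0,0,0],[0,0,0],[0,0,0],[0,0,0],[0,0,0]]' --slide '[[0,0,-0.01],[0,0,-0.02],[0,0,-0.03],[0,0,-0.035],[0,0,-0.035]]' --grip '[-1,-1,-1,-1,-1]'

```text
clock: 8.15
position: [542.5, 52.5, 59.0]
ee_rot: [0.713, 0.701, 0.0, 0.0]
contact_force: [0.9, -2.0, 4.2]
gripper_width: 0.5
grasp_force: 1.7
```

Nearly home. I'll press a little further until the force rises on the stop.

Call:
servo_tool --rotation '[[0,0,0],[0,0,0],[0,0,0],[0,0,0]]' --slide '[[0,0,-0.005],[0,0,-0.01],[0,0,-0.01],[0,0,-0.01]]' --grip '[-1,-1,-1,-1]'

```text
clock: 8.65
position: [542.7, 52.5, 58.9]
ee_rot: [0.713, 0.702, 0.0, 0.001]
contact_force: [-4.2, -1.2, 13.7]
gripper_width: 0.1
grasp_force: 6.9
```

Call:
servo_tool --rotation '[[0,0,0],[0,0,0],[0,0,0]]' --slide '[[0,0,-0.005],[0,0,-0.007],[0,0,-0.007]]' --grip '[-1,-1,-1]'

```text
clock: 9.02
position: [542.8, 52.5, 58.8]
ee_rot: [0.712, 0.702, 0.001, 0.001]
contact_force: [-6.3, -2.0, 21.0]
gripper_width: -0.3
grasp_force: 10.7
```

Call:
servo_tool --rotation '[[0,0,0],[0,0,0],[0,0,0],[0,0,0],[0,0,0],[0,0,0],[0,0,0],[0,0,0]]' --slide '[[0,0,0.03],[0,0,0.15],[0,0,0.5],[0,-0.2,0.75],[0,-0.5,0.8],[0,-0.6,0.8],[0,-0.6,0.8],[0,-0.6,0.8]]' --grip '[-1,-1,-1,-1,-1,-1,-1,-1]'

```text
clock: 10.02
position: [542.2, -66.9, 214.9]
ee_rot: [0.713, 0.701, -0.0, -0.0]
contact_force: [-0.2, 0.5, -0.1]
gripper_width: -0.3
grasp_force: 0.0
```

Run:
```python
from h import *
import pickle
d=wrist(); s=d['state']; print(s['clock'],s['position'],s['contact_force'])
P=world(d)
def med(c,r):
    m=np.hypot(P[...,0]-c[0],P[...,1]-c[1]); k=(m<r)&(P[...,2]>40)&(P[...,2]<100); return k.sum(),np.median(P[...,2][k])
print('hub z',med(C,12)); 
m=np.hypot(P[...,0]-C[0],P[...,1]-C[1]); k=(m>48)&(m<57)&(P[...,2]>38)&(P[...,2]<65); print('rim z',k.sum(),np.median(P[...,2][k]))
k=(abs(P[...,0]-540)<95)&(abs(P[...,1]-52)<85)&(m>66)&(P[...,2]>20)&(P[...,2]<36); print('deck z',np.median(P[...,2][k]))
u,v=px(d,[[*C,47]])[0].astype(int); print(u,v)
x0,y0=max(u-130,0),max(v-100,0); save(d,'w5.png',(x0,y0,x0+260,y0+200),3)
```

```text
10.025 [542.2352565  -66.92940253 214.94942193] [-0.21831523  0.48733389 -0.08676293]
hub z (np.int64(921), np.float64(68.34817459114583))
rim z 3009 46.818819158923304
deck z 29.63628250511576
276 36
```

View pics/w5.png

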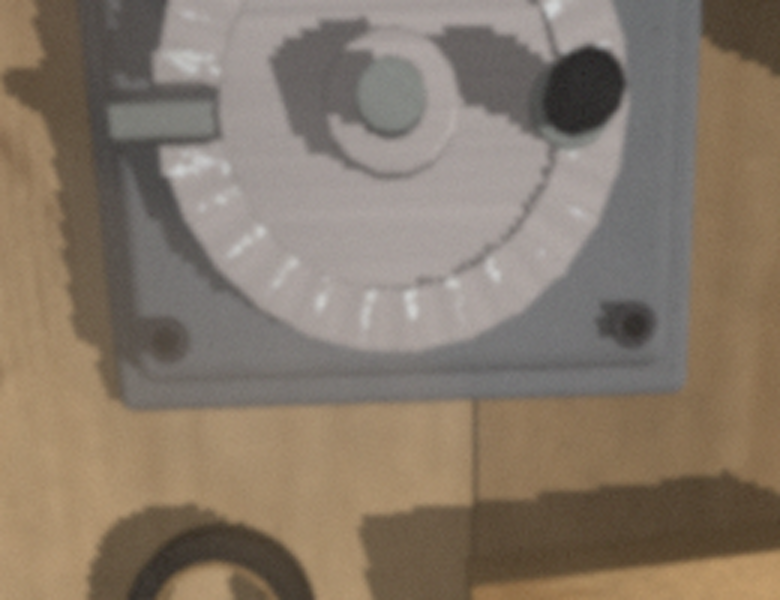

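The final view shows the key in the notch at crop (160,115). The rim's top is at 46.8 mm (47 when home), and the press stopped firmly at 58.8 mm under 21 N.

```bash
python3 -c "from bench import *; print(job_done())"
```

```text
the job is handed in; nothing more can be done
None
```

The job is handed in: I pushed the handwheel's knob round until the notch lay over the key, pressed the hub down until the wheel was fully home, and drew the arm clear; it took about 10 s of the 42 s, and I touched none of the other things.

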